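# Press a vial stopper home through the splinter guard

## Robot

A 6-joint arm with a two-finger parallel gripper is mounted at the origin on the work surface. World frame = base frame: x ahead of the robot, y to its left, z up, the work surface at z = 0. Lengths are in m, angles in degrees, forces in N, time in s.
With the tool pointing down it reaches from about 0.3 to 0.75 m from the base axis. Payload 8.5 kg.
Tool frame: the origin (TCP) lies between the finger pads; the fingertips stand 17 mm ahead of it and the grasp point (between the pads) lies 2 mm behind it; z points along the fingers, y is the direction in which the jaws open and shut (so a half turn about z gives the same grasp; the last joint's range is limited). The gripper opens to 85 mm and grips with 20 to 120 N. Pads are 22 mm wide; open, the fingers measure 114 mm over their backs; the gripper's body (76 mm by 85 mm) begins 54 mm behind the grasp point. The pads swing forward as they close: fully open they stand 13 mm farther back than shut.
Start: joints at [62.55, 21.807, 74.336, -0, 83.858, -12.336], TCP at [0.143, 0.531, 0.248] pointing down, gripper open.
Joint ranges: [-178.18, 178.18], [-50.72, 133.34], [12.68, 142.11], [-81.47, 261.47], [9.98, 163.14], [-165.26, 165.26]. Speed limits (degrees/s): [136.94, 136.94, 180, 180, 180, 180].

## Interface

Orientations are given as a 3x3 rotation matrix whose columns are the frame's x, y, z axes.
In Python, from rig import readout, eyes, env gives the robot as it stands.
- The arm moves only by the tool arm_command, never from a script. Its argument "rows" is text: rows parted by semicolons, each of 7 numbers parted by spaces: the closure, from 0 (fully open) to 1 (shut), then the shift along the tool's x, y, z in mm, then the turn, a rotation vector about the tool's x, y, z in degrees. In form: grip dx dy dz rx ry rz; .... A call has 1 to 5 rows; each row shifts and turns the commanded pose from where the row before left it, along the tool's axes as they then stand; what a row does not reach is not made up. A row lasts 1/12 s, in which the tool goes at most 41.7 mm and 7.16 degrees, less where a joint would pass 70% of its speed; a pose out of reach is approached as far as the arm can. A call with a gripper value outside its range is refused whole. The fingers move at their own pace and stop on an object; "squeeze" is the grip in N (left out, the last holds). Time passes only in rows, so rows that do not move let the fingers close. It gives the time, the measured TCP pose, the force and the opening at its end, in the units of the state.
- readout.observe(): the state, without advancing time (a new reading comes with each control period).
- eyes.get_image(name): name is "scene" or "top" or "wrist"; returns the picture (480x640x3 uint8, red, green, blue); there is no depth.
- eyes.camera_model(name): a dict with "mtx" (3x3 intrinsics, pixels), "view" (4x4, takes a point from world to camera coordinates). Camera axes: x right, y up, looking along -z (the intrinsics and any distortion apply to the point x, -y, -z); pixel columns grow to the right and rows downward; lengths in m; the calibration is good to about 2 mm. A picture is of the moment at which its call begins: read the wrist's pose just before it. camera_model takes no time and is no camera call; for the wrist camera it gives the pose at the moment of the call.
- env.close_job(): hands the job in, once; it reports no verdict.
The state is a dict: "time_s": time; "q": joint angles; "qvel": joint speeds; "joint_efforts": joint torques, N m; "position": TCP position; "tool_rot": TCP orientation; "ft_force": force on the tool from outside, world axes, zero at the start; "wrist_torque": the same for the moment, N m; "grip_width": finger opening in m.
Only numpy, scipy, OpenCV 4.12 (cv2) and the standard library are available. Lean on these libraries where they do the work, as an engineer would, in place of code of your own. Each camera call takes 0.05 s, during which the arm holds its last target. There are 200 camera calls.

## Task

A serum vial stands in the stoppering press with its blue stopper still proud. Reach with the fingertips through the yellow-edged window in the top of the clear splinter guard, press the red lever paddle down until the stopper is fully home in the vial, then let the lever come back up and take your hand out. The guard only stands loose round the press: do not touch it, lift nothing, and leave the vial, bottle and dish beside the press where they are.

Things in the scene. Friction and masses are not known exactly. Their poses are not given: they have to be found in the camera images.
- press: Small white hand-lever press for pushing stoppers into vials, fixed to the bench. Base plate 200 (x) by 110 (y) by 18 mm high; origin at the centre of the base's underside, on the bench; x points from the operator's side to the column at the back, y to the left, z up. The vial stands on this origin's z axis; the column (top 146 mm up) stands 56 to 88 mm behind it (+x), and the lever points from a pivot on the column (x = +45 mm, z = 128 mm) to the operator's side (-x).
- paddle (a point): Centre of the top face of the red paddle at the free end of the press's lever, 36 mm (along the press's x) by 46 mm (along its y). The point moves with the lever. With the lever up it lies 69 mm on the -x side of the press's origin and 151 mm above the bench, its face sloping up towards the operator by 0.11 rad; with the stopper fully home it has come down about 22 mm, almost straight down (some 35 mm below the window's upper face).
- lever (a joint): Lever angle in rad: 0 = up (a spring holds it there), growing as the paddle is pressed down (115 mm from pivot to paddle). The ram meets the stopper at 0.055 to 0.10; the stopper is home at about 0.19 to 0.20, a firm stop. Force at the paddle: 3 to 5 N at first, about 13 N while the stopper goes in, climbing fast (22 N) once home. Released, the lever springs back to 0 and the stopper stays in.
- guard: Splinter guard of clear 4 mm sheet, 0.75 kg, standing loose on the bench round the press: two side walls, a front wall on the operator's side (-x), and a top sheet over the lever; open at the back. 252 mm (x) by 204 mm (y) by 164 mm high. Its origin is on the bench, within about 8 mm of the press's origin; its axes are within 0.05 rad of the press's axes.
- window (a point): Centre of the rectangular window in the guard's top sheet, at the height of the sheet's upper face (164 mm above the bench). The opening is 80 mm along the guard's x by 96 mm along its y, edged by a 10 mm yellow band that stands 1 mm above the sheet. The window lies over the paddle, 13 mm above it when the lever is up.
- vial: 20 ml clear glass serum vial, 32 mm across, 58 mm tall, neck lip 20 mm across, standing loose in the press's round nest under the ram, its foot 21 mm above the bench. Origin at the centre of its underside, z up.
- stopper (a joint): Travel of the blue rubber stopper (20 mm across) into the vial, in m: 0 = standing 6 mm proud of the lip, 0.006 = fully home on the lip. It starts between 0 and 0.002. Stiff: it stays where it is pushed.
- spare_vial: Finished vial, 32 mm across, 60 mm tall with its aluminium cap, standing loose on the bench beside the guard. Origin at the centre of its underside. Leave it alone.
- reagent: Amber bottle with a blue cap, 48 mm across, 115 mm tall, standing loose on the bench beside the guard. Origin at the centre of its underside. Leave it alone.
- dish: Low glass dish of blue stoppers, 72 mm across, 26 mm tall, standing loose on the bench near the guard. Origin at the centre of its underside. Leave it alone.
Not all that is in view belongs to the job. Of the things like the press, leave any that is brown or green; of the rest the smaller one is meant.

How it is judged (in metres and radians):
On the way, in this order (a step that is already met when the one before it is completed fails the run):
1. the lever is pressed down and the stopper is home (value of joint stopper above 0.005 m and value of joint lever above 0.17 rad), for 0.1 s.
2. the lever has come back up (value of joint lever below 0.03 rad), for 0.2 s.
At the end, for the whole second after the job is handed in: The stopper is within 1 mm of fully home, the lever is back up (within 0.03 rad), the vial stands upright in its nest, the guard is where it stood (3 mm), and the vial, bottle and dish beside it are where they stood (10 mm) (value of joint stopper above 0.005 m and value of joint lever below 0.03 rad and horizontal distance between vial and press below 0.005 m and angle between vial's own z axis and vertical below 0.08 rad and distance of guard from where it was at the start of the episode below 0.003 m and distance of each of spare_vial, reagent, dish from where it was at the start of the episode below 0.01 m and linear speed of vial below 0.02 m/s); the robot touches nothing.
It fails at once if the robot touched the splinter guard (contact force between any of the fingers, the arm and guard above 0.3 N or distance of guard from where it was at the start of the episode above 0.004 m).
It fails at once if the vial in the press was lifted or knocked out of place (distance of vial from where it was at the start of the episode above 0.007 m or angle between vial's own z axis and vertical above 0.15 rad).
It fails at once if a vial, bottle or dish beside the press was moved, lifted or tipped (distance of any of spare_vial, reagent, dish from where it was at the start of the episode above 0.012 m or angle between any of spare_vial, reagent's own z axis and vertical above 0.3 rad).
It also fails if it takes over 32 s, if anything falls off the work surface, if the arm or the gripper's body presses on something with over 40 N, if the wrist force passes 120 N, or if a joint passes its speed limit or range.

## Working session

There is one attempt and no reset: what is moved stays moved. The work goes in short steps, Python scripts to look and compute and a tool call to move; the robot and the scene stay as the last step left them, time stands still between calls to the robot, and variables do not carry over. Pictures are saved under pics/ and viewed, about 8 in all and at most 12, crops included, and the job is handed in when it is done.

Besides the shell and the picture viewer there is one more tool, called after "Call:" by a JSON object that holds its "api" and its "payload", one argument or row to a line. arm_command: Moves the arm, as the interface text tells. Its arguments: {"type":"object","properties":{"rows":{"type":"string"},"squeeze":{"type":"number"}},"required":["rows"]}

```bash
mkdir -p pics; ls; python3 - <<'E'
from rig import readout, eyes, env
import cv2
s=readout.observe(); print(s)
for n in("scene","top"):
    cv2.imwrite(f"pics/{n}0.png",eyes.get_image(n)[:,:,::-1]); m=eyes.camera_model(n); print(n,m)
E
```

```text
pics
{'time_s': 0.0, 'q': array([ 6.25505256e+01,  2.18409229e+01,  7.43833896e+01,  9.76527043e-04,
        8.38579585e+01, -1.23368780e+01]), 'qvel': array([ 0.00255776,  0.13203809,  0.03508189,  0.04857963, -0.0216828 ,
       -0.00957167]), 'joint_efforts': array([-2.80979686e-03, -4.48459411e+01, -2.31275475e+01, -3.14475528e-04,
        4.75205408e-03,  2.88768945e-05]), 'position': array([0.14328079, 0.53074165, 0.24772042]), 'tool_rot': array([[-9.65414748e-01,  2.60718059e-01, -6.76939572e-04],
       [ 2.60718737e-01,  9.65413972e-01, -1.26643195e-03],
       [ 3.23345242e-04, -1.39912291e-03, -9.99998969e-01]]), 'ft_force': array([0.42479663, 1.40918347, 0.03089789]), 'wrist_torque': array([ 0.04649859, -0.00208666,  0.02877108]), 'grip_width': 0.08544972114594447}
scene {'mtx': array([[441.78282644,   0.        , 315.59076283],
       [  0.        , 441.78282644, 239.21081077],
       [  0.        ,   0.        ,   1.        ]]), 'view': array([[-0.56804316, -0.82296076,  0.00790993,  0.30064389],
       [ 0.76408526, -0.52378509,  0.37659381, -0.51867382],
       [-0.30577883,  0.2199654 ,  0.92634472, -0.85200208],
       [ 0.        ,  0.        ,  0.        ,  1.        ]])}
top {'mtx': array([[582.79731725,   0.        , 318.52244698],
       [  0.        , 582.79731725, 242.39871751],
       [  0.        ,   0.        ,   1.        ]]), 'view': array([[ 0.04327441, -0.99905358, -0.00439031, -0.05948348],
       [ 0.97734987,  0.04142229,  0.20753656, -0.6002635 ],
       [-0.20715829, -0.01327189,  0.97821741, -1.3319381 ],
       [ 0.        ,  0.        ,  0.        ,  1.        ]])}
```

View pics/scene0.png

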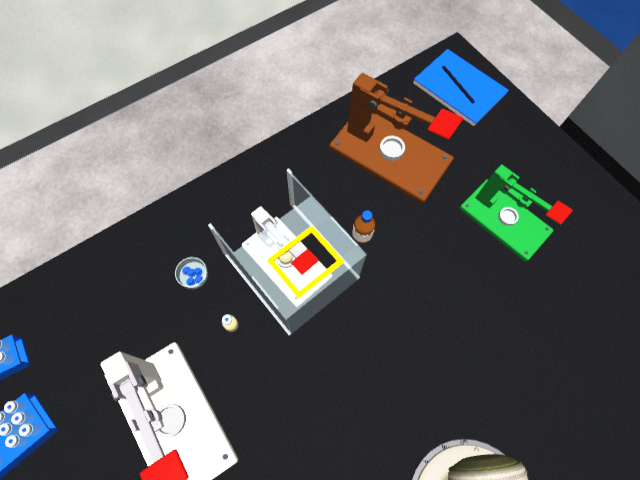

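View pics/top0.png

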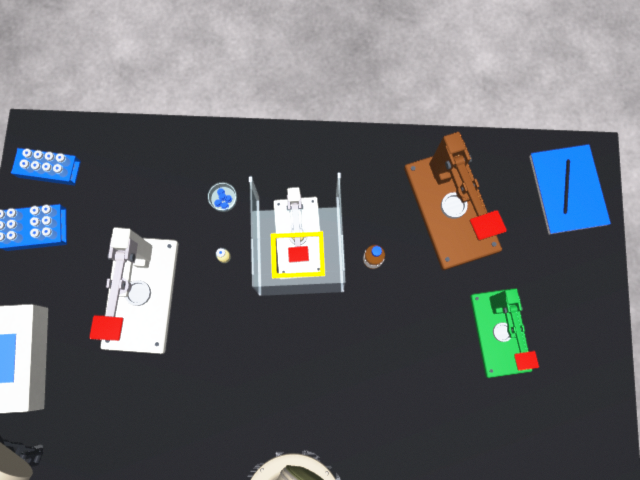

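Candidates in the top view are the guarded small white press (paddle 298,254), the large white press (106,328), the brown one (488,225) and the green one (527,360). The description fits the small white one under the guard. I'll measure it and check a crop.

```bash
cat > h.py <<'E'
import numpy as np, cv2
def ray(m,uv,z):
    V=m["view"];R=V[:3,:3];c=-R.T@V[:3,3]
    K=m["mtx"];p=np.linalg.solve(K,[uv[0],uv[1],1.]);d=R.T@(p*[1,-1,-1])
    return (c+d*(z-c[2])/d[2])[:2]
def proj(m,X):
    V=m["view"];p=V[:3,:3]@X+V[:3,3];p=m["mtx"]@(p*[1,-1,-1]);return p[:2]/p[2]
def rect(m,mask,z,seed):
    cs,_=cv2.findContours(mask,cv2.RETR_EXTERNAL,cv2.CHAIN_APPROX_NONE)
    c=min((c for c in cs if cv2.contourArea(c)>60),key=lambda c:np.linalg.norm(c.reshape(-1,2).mean(0)-seed)).reshape(-1,2)
    w=np.array([ray(m,p,z) for p in c])*1000
    (ctr,sz,a)=cv2.minAreaRect(w.astype(np.float32))
    return np.round(ctr,1),np.round(sz,1),round(a,1)
def masks(im):
    h=cv2.cvtColor(im,cv2.COLOR_RGB2HSV)
    y=cv2.inRange(h,(22,150,120),(35,255,255)); r=cv2.inRange(h,(0,170,100),(6,255,255))|cv2.inRange(h,(174,170,100),(180,255,255))
    return y,r
E
python3 - <<'E'
from h import *
from rig import eyes
for n,s in(("scene",(307,262)),("top",(298,254))):
    m=eyes.camera_model(n);im=cv2.imread(f"pics/{n}0.png")[:,:,::-1].copy();y,r=masks(im)
    print(n,"yellow",rect(m,y,.165,s),"red",rect(m,r,.151,s))
a=cv2.imread("pics/scene0.png")[190:340,200:400];b=cv2.imread("pics/top0.png")[165:315,220:420]
cv2.imwrite("pics/crop.png",cv2.resize(np.hstack([a,b]),None,fx=2,fy=2,interpolation=cv2.INTER_CUBIC))
E
```

```text
scene yellow (array([551.6,  11.4]), array([ 99.9, 115. ]), 4.9) red (array([555.1,  10.5]), array([32.9, 45.4]), 7.7)
top yellow (array([552.3,  10.6]), array([100. , 115.7]), 4.9) red (array([555.4,   9.6]), array([31.7, 40.2]), 3.1)
```

View pics/crop.png

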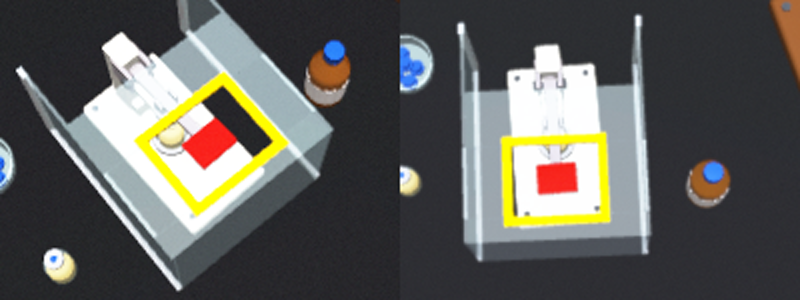

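The crop confirms it: small white press, loose clear guard, and red paddle under the yellow window. Both views agree within 1 mm: window at (552, 11) mm, paddle at (555, 10), yaw about 4.9°. I'll raise the arm, turn and shut the fingers first.

Call:
{"api": "arm_command", "payload": {
  "rows": "1 0 0 -35 0 0 -7; 1 0 0 -35 0 0 -7; 1 0 0 -35 0 0 -6; 1 -12 -18 0 0 0 0; 1 -21 -32 0 0 0 0",
  "squeeze": 20
}}

```text
time_s: 0.52
position: [0.1798, 0.4851, 0.3545]
tool_rot: [[-0.996, -0.089, 0.001], [-0.089, 0.996, 0.003], [-0.002, 0.003, -1.0]]
ft_force: [1.7, 0.7, -0.2]
grip_width: 0.0256
```

Call:
{"api": "arm_command", "payload": {
  "rows": "1 -21 -32 0 0 0 0; 1 -21 -32 0 0 0 0; 1 -21 -32 0 0 0 0; 1 -21 -32 0 0 0 0; 1 -21 -32 0 0 0 0"
}}

```text
time_s: 0.93
position: [0.2993, 0.3318, 0.3531]
tool_rot: [[-0.996, -0.086, -0.0], [-0.086, 0.996, -0.0], [0.0, -0.0, -1.0]]
ft_force: [0.8, 0.8, -0.4]
grip_width: 0.0002
```

Call:
{"api": "arm_command", "payload": {
  "rows": "1 -21 -32 0 0 0 0; 1 -21 -32 0 0 0 0; 1 -21 -32 0 0 0 0; 1 -21 -32 0 0 0 0; 1 -21 -32 0 0 0 0"
}}

```text
time_s: 1.35
position: [0.4177, 0.1812, 0.3532]
tool_rot: [[-0.996, -0.085, -0.0], [-0.085, 0.996, -0.0], [0.0, 0.0, -1.0]]
ft_force: [1.4, 0.5, -0.2]
grip_width: -0.0
```

```bash
cat > d.py <<'E'
from rig import readout
import numpy as np,sys
from scipy.spatial.transform import Rotation as Ro
s=readout.observe();R=s["tool_rot"];a=np.deg2rad(4.9)
T=np.array([[-np.cos(a),-np.sin(a),0],[-np.sin(a),np.cos(a),0],[0,0,-1]]).T.T
T=np.column_stack([[-np.cos(a),-np.sin(a),0],[-np.sin(a),np.cos(a),0],[0,0,-1]])
g=np.array(list(map(float,sys.argv[1:4])))/1000
print("t",s["time_s"],"p",s["position"].round(4),"F",s["ft_force"].round(2),"w",s["grip_width"],"q",s["q"].round(1))
print("shift",(R.T@(g-s["position"])*1000).round(1),"rot",np.rad2deg(Ro.from_matrix(R.T@T).as_rotvec()).round(2))
E
python3 d.py 552 10.5 352
```

```text
t 1.35 p [0.4177 0.1812 0.3532] F [ 1.44  0.46 -0.16] w -1.3850697082037509e-05 q [  8.5   8.6  75.6   0.   95.8 -86.4]
shift [-119.3 -181.5    1.2] rot [ 0.   -0.02 -0.02]
```

Call:
{"api": "arm_command", "payload": {
  "rows": "1 -20 -30 0 0 0 0; 1 -20 -30 0 0 0 0; 1 -20 -30 0 0 0 0; 1 -20 -30 0 0 0 0; 1 -20 -30 0 0 0 0"
}}

```text
time_s: 1.77
position: [0.5302, 0.0404, 0.353]
tool_rot: [[-0.996, -0.085, -0.001], [-0.085, 0.996, 0.0], [0.001, 0.0, -1.0]]
ft_force: [0.6, 1.3, -0.1]
grip_width: -0.0002
```

Call:
{"api": "arm_command", "payload": {
  "rows": "1 -18 -28 0 0 0 0; 1 0 0 30 0 0 0; 1 0 0 30 0 0 0; 1 0 0 30 0 0 0; 1 0 0 30 0 0 0"
}}

```text
time_s: 2.18
position: [0.5495, 0.0155, 0.2316]
tool_rot: [[-0.996, -0.085, -0.001], [-0.085, 0.996, 0.0], [0.001, 0.0, -1.0]]
ft_force: [0.9, -0.3, -0.5]
grip_width: 0.0002
```

Call:
{"api": "arm_command", "payload": {
  "rows": "1 0 0 0 0 0 0; 1 0 0 0 0 0 0; 1 0 0 0 0 0 0"
}}

```text
time_s: 2.43
position: [0.5505, 0.0156, 0.2351]
tool_rot: [[-0.996, -0.085, 0.003], [-0.085, 0.996, -0.001], [-0.002, -0.001, -1.0]]
ft_force: [0.8, 0.1, 0.5]
grip_width: 0.0
```

```bash
python3 d.py 553.5 10.5 220; python3 - <<'E'
from rig import eyes
import cv2,numpy as np
from h import *
o=[]
for n in("wrist","scene","top"):
    m=eyes.camera_model(n);im=eyes.get_image(n);y,r=masks(im)
    cv2.imwrite(f"pics/{n}1.png",im[:,:,::-1]); 
    try:print(n,rect(m,y,.165,proj(m,np.array([.552,.011,.165]))),proj(m,np.array([.552,.011,.165])))
    except Exception as e:print(e)
a=cv2.imread("pics/wrist1.png");b=cv2.imread("pics/scene1.png")[150:390,200:440]
cv2.imwrite("pics/v1.png",np.hstack([cv2.resize(a,(480,360)),cv2.resize(b,(320,320))[:320].copy() if 0 else cv2.copyMakeBorder(cv2.resize(b,(320,320)),0,40,0,0,0)]))
E
```

```text
t 2.4333 p [0.5505 0.0156 0.2351] F [0.77 0.15 0.54] w 9.099080894262977e-06 q [ -10.7   22.4   75.7   -0.    81.8 -105.6]
shift [-2.5 -5.3 15.1] rot [-0.04  0.14 -0.01]
wrist (array([552.1,  11.9]), array([ 99. , 114.8]), 5.0) [308.11924435 268.51015813]
scene (array([546.7,  62.6]), array([98.3, 13.2]), 4.0) [305.04373879 259.89431992]
top (array([538.9, -34.7]), array([62.6, 28.5]), 2.4) [297.06602273 254.22092758]
```

View pics/v1.png

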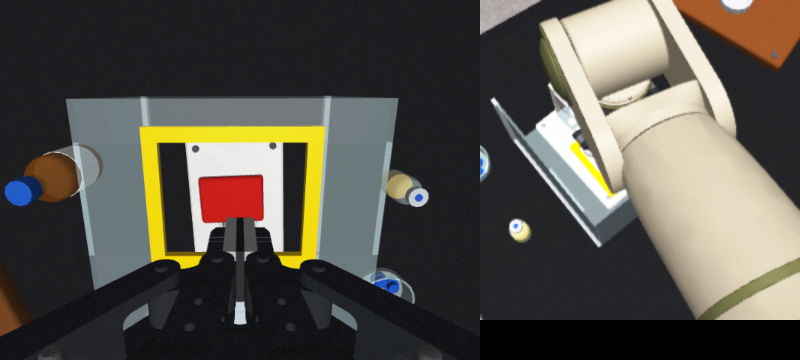

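The wrist view shows the paddle free below the window. It puts the window at (552, 12), agreeing with the earlier fix, and the fingertips have ample margin all round. Next: correct the offset and lower to just above the paddle.

Call:
{"api": "arm_command", "payload": {
  "rows": "1 -3 -5 0 0 0 0; 1 0 0 15 0 0 0; 1 0 0 15 0 0 0; 1 0 0 15 0 0 0; 1 0 0 0 0 0 0"
}}

```text
time_s: 3.0
position: [0.5525, 0.0108, 0.1864]
tool_rot: [[-0.996, -0.085, -0.004], [-0.085, 0.996, 0.001], [0.004, 0.001, -1.0]]
ft_force: [0.1, -0.2, 0.1]
grip_width: -0.0003
```

```bash
python3 d.py 553.5 11 168; python3 - <<'E'
from rig import eyes
import cv2
cv2.imwrite("pics/w2.png",eyes.get_image("wrist")[:,:,::-1])
E
```

```text
t 3.0 p [0.5525 0.0108 0.1864] F [ 0.12 -0.19  0.09] w -0.00030963221220372205 q [ -11.2   25.1   79.7   -0.    75.4 -106. ]
shift [-1.   0.1 18.4] rot [ 0.06 -0.21 -0.03]
```

View pics/w2.png

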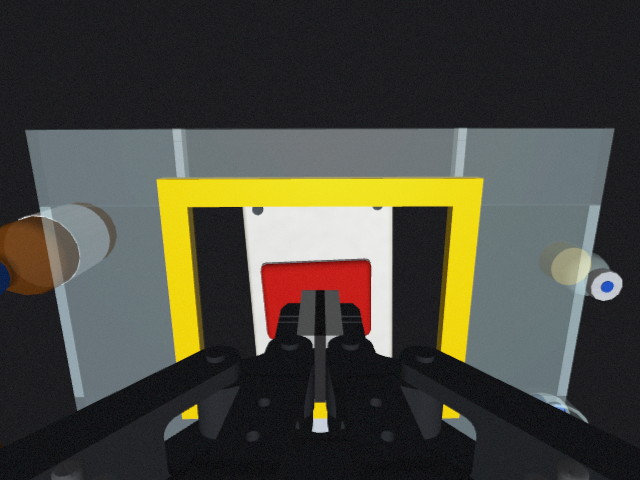

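The tips are centred over the paddle and clear of the window edges. Now pressing in small steps.

Call:
{"api": "arm_command", "payload": {
  "rows": "1 -1 0 6 0 0 0; 1 0 0 6 0 0 0; 1 0 0 4 0 0 0; 1 0 0 4 0 0 0; 1 0 0 0 0 0 0"
}}

```text
time_s: 3.47
position: [0.5542, 0.011, 0.168]
tool_rot: [[-0.996, -0.085, -0.0], [-0.085, 0.996, -0.0], [0.0, -0.0, -1.0]]
ft_force: [-0.2, -0.3, 3.0]
grip_width: -0.0001
```

Call:
{"api": "arm_command", "payload": {
  "rows": "1 0 0 3 0 0 0; 1 0 0 3 0 0 0; 1 0 0 2 0 0 0; 1 0 0 2 0 0 0; 1 0 0 0 0 0 0"
}}

```text
time_s: 3.88
position: [0.554, 0.011, 0.158]
tool_rot: [[-0.996, -0.085, -0.001], [-0.085, 0.996, 0.0], [0.001, 0.0, -1.0]]
ft_force: [-2.6, -0.1, 3.6]
grip_width: 0.0002
```

Call:
{"api": "arm_command", "payload": {
  "rows": "1 0 0 2 0 0 0; 1 0 0 2 0 0 0; 1 0 0 2 0 0 0; 1 0 0 1 0 0 0; 1 0 0 0 0 0 0"
}}

```text
time_s: 4.3
position: [0.5539, 0.011, 0.1519]
tool_rot: [[-0.996, -0.085, -0.0], [-0.085, 0.996, -0.0], [0.0, -0.0, -1.0]]
ft_force: [-6.0, -0.5, 10.1]
grip_width: -0.0
```

Call:
{"api": "arm_command", "payload": {
  "rows": "1 0 0 1 0 0 0; 1 0 0 1 0 0 0; 1 0 0 1 0 0 0; 1 0 0 1 0 0 0; 1 0 0 0 0 0 0"
}}

```text
time_s: 4.72
position: [0.5538, 0.011, 0.1479]
tool_rot: [[-0.996, -0.085, -0.0], [-0.085, 0.996, -0.0], [0.0, -0.0, -1.0]]
ft_force: [-7.0, -1.4, 11.1]
grip_width: 0.0001
```

Call:
{"api": "arm_command", "payload": {
  "rows": "1 0 0 1 0 0 0; 1 0 0 1 0 0 0; 1 0 0 0 0 0 0"
}}

```text
time_s: 4.97
position: [0.5537, 0.011, 0.1459]
tool_rot: [[-0.996, -0.085, -0.001], [-0.085, 0.996, -0.0], [0.001, -0.0, -1.0]]
ft_force: [-6.6, 0.3, 10.8]
grip_width: -0.0001
```

Call:
{"api": "arm_command", "payload": {
  "rows": "1 0 0 1 0 0 0; 1 0 0 0 0 0 0; 1 0 0 0 0 0 0"
}}

```text
time_s: 5.22
position: [0.5538, 0.011, 0.1454]
tool_rot: [[-0.996, -0.085, -0.0], [-0.085, 0.996, -0.0], [0.0, -0.0, -1.0]]
ft_force: [-8.0, -0.7, 14.2]
grip_width: -0.0001
```

Call:
{"api": "arm_command", "payload": {
  "rows": "1 0 0 1 0 0 0; 1 0 0 0 0 0 0; 1 0 0 0 0 0 0"
}}

```text
time_s: 5.47
position: [0.5538, 0.011, 0.1449]
tool_rot: [[-0.996, -0.085, 0.0], [-0.085, 0.996, -0.001], [-0.0, -0.001, -1.0]]
ft_force: [-9.0, -1.3, 17.7]
grip_width: 0.0003
```

Call:
{"api": "arm_command", "payload": {
  "rows": "1 0 0 1 0 0 0; 1 0 0 0 0 0 0; 1 0 0 0 0 0 0"
}}

```text
time_s: 5.72
position: [0.5538, 0.011, 0.1444]
tool_rot: [[-0.996, -0.085, 0.001], [-0.085, 0.996, -0.001], [-0.001, -0.001, -1.0]]
ft_force: [-11.8, -1.3, 23.3]
grip_width: 0.0002
```

Call:
{"api": "arm_command", "payload": {
  "rows": "1 0 0 1 0 0 0; 1 0 0 0 0 0 0; 1 0 0 0 0 0 0; 1 0 0 0 0 0 0"
}}

```text
time_s: 6.05
position: [0.5538, 0.011, 0.1439]
tool_rot: [[-0.996, -0.085, 0.001], [-0.085, 0.996, -0.001], [-0.001, -0.001, -1.0]]
ft_force: [-13.6, -0.8, 26.6]
grip_width: 0.0003
```

Call:
{"api": "arm_command", "payload": {
  "rows": "1 0 0 -4 0 0 0; 1 0 0 -6 0 0 0; 1 0 0 -6 0 0 0; 1 0 0 -6 0 0 0; 1 0 0 -6 0 0 0"
}}

```text
time_s: 6.47
position: [0.5548, 0.0111, 0.1699]
tool_rot: [[-0.996, -0.085, 0.002], [-0.085, 0.996, 0.0], [-0.002, -0.0, -1.0]]
ft_force: [-0.7, -0.4, 0.2]
grip_width: 0.0004
```

Call:
{"api": "arm_command", "payload": {
  "rows": "1 0 0 -10 0 0 0; 1 0 0 -10 0 0 0; 1 0 0 -15 0 0 0; 1 0 0 -15 0 0 0; 1 0 0 0 0 0 0"
}}

```text
time_s: 6.88
position: [0.5551, 0.0109, 0.2225]
tool_rot: [[-0.996, -0.085, 0.005], [-0.085, 0.996, -0.001], [-0.005, -0.001, -1.0]]
ft_force: [-0.2, -1.0, 0.1]
grip_width: 0.0002
```

```bash
python3 d.py 553.5 11 235; python3 - <<'E'
from rig import eyes
from h import *
m=eyes.camera_model("wrist");im=eyes.get_image("wrist");y,r=masks(im)
cv2.imwrite("pics/w3.png",im[:,:,::-1])
print(rect(m,y,.165,proj(m,np.array([.552,.011,.165]))),rect(m,r,.151,proj(m,np.array([.555,.01,.151]))))
m=eyes.camera_model("wrist");im=cv2.imread("pics/wrist1.png")[:,:,::-1].copy();y,r=masks(im)
E
```

```text
t 6.8833 p [0.5551 0.0109 0.2225] F [-0.19 -0.98  0.11] w 0.00019926219749297094 q [ -11.1   23.3   76.3    0.    80.1 -106. ]
shift [  1.5   0.2 -12.5] rot [-0.08  0.28 -0.01]
(array([548.2,  11.6]), array([ 91.2, 114.9]), 5.0) (array([555.3,  11. ]), array([33.7, 44.4]), 7.1)
```

View pics/w3.png

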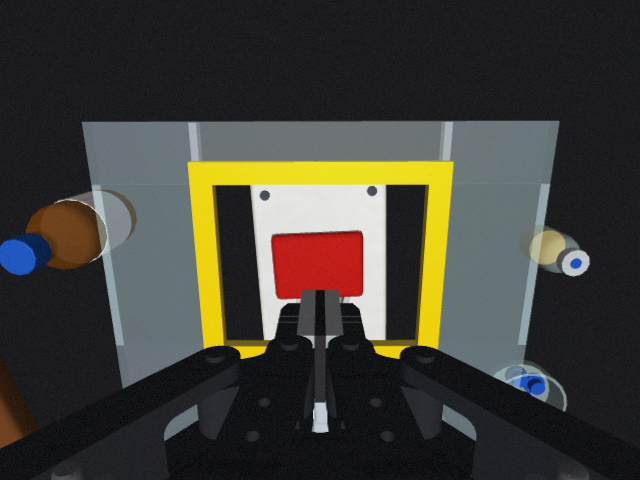

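The lever is back up and nothing looks disturbed. Lifting clear and backing off for a last check.

Call:
{"api": "arm_command", "payload": {
  "rows": "1 0 0 -30 0 0 0; 1 0 0 -30 0 0 0; 1 0 0 -35 0 0 0; 1 25 0 -25 0 0 0; 1 35 0 0 0 0 0"
}}

```text
time_s: 7.35
position: [0.4959, 0.0056, 0.3425]
tool_rot: [[-0.996, -0.086, 0.007], [-0.086, 0.996, -0.001], [-0.006, -0.002, -1.0]]
ft_force: [0.4, -0.0, 0.3]
grip_width: -0.0002
```

Call:
{"api": "arm_command", "payload": {
  "rows": "1 25 30 0 0 0 0; 1 25 30 0 0 0 0; 1 25 30 0 0 0 0; 1 15 30 0 0 0 0; 1 0 30 0 0 0 0"
}}

```text
time_s: 7.77
position: [0.389, 0.1487, 0.3393]
tool_rot: [[-0.996, -0.085, -0.001], [-0.085, 0.996, -0.0], [0.001, -0.0, -1.0]]
ft_force: [0.9, 0.1, 0.9]
grip_width: 0.0001
```

Call:
{"api": "arm_command", "payload": {
  "rows": "1 0 30 0 0 0 0; 1 0 30 0 0 0 0; 1 0 0 0 0 0 0; 1 0 0 0 0 0 0; 1 0 0 0 0 0 0"
}}

```text
time_s: 8.18
position: [0.3867, 0.2072, 0.3387]
tool_rot: [[-0.996, -0.085, -0.001], [-0.085, 0.996, -0.001], [0.001, -0.0, -1.0]]
ft_force: [0.9, -0.3, 0.6]
grip_width: 0.0001
```

```bash
python3 - <<'E'
from rig import eyes
from h import *
for n,s in(("scene",(307,262)),("top",(298,254))):
    m=eyes.camera_model(n);im=eyes.get_image(n);y,r=masks(im);cv2.imwrite(f"pics/{n}9.png",im[:,:,::-1])
    print(n,"yellow",rect(m,y,.165,s),"red",rect(m,r,.151,s))
a=cv2.imread("pics/scene9.png")[190:340,160:400];b=cv2.imread("pics/scene0.png")[190:340,160:400]
cv2.imwrite("pics/v9.png",np.vstack([cv2.resize(x,None,fx=2,fy=2,interpolation=cv2.INTER_CUBIC) for x in(b,a)]))
E
```

```text
scene yellow (array([551.4,  11.4]), array([100.2, 115. ]), 4.9) red (array([555.1,  10.5]), array([32.9, 45.4]), 7.7)
top yellow (array([552.3,  10.6]), array([100. , 115.7]), 4.9) red (array([555.4,   9.6]), array([31.7, 40.2]), 3.1)
```

View pics/v9.png

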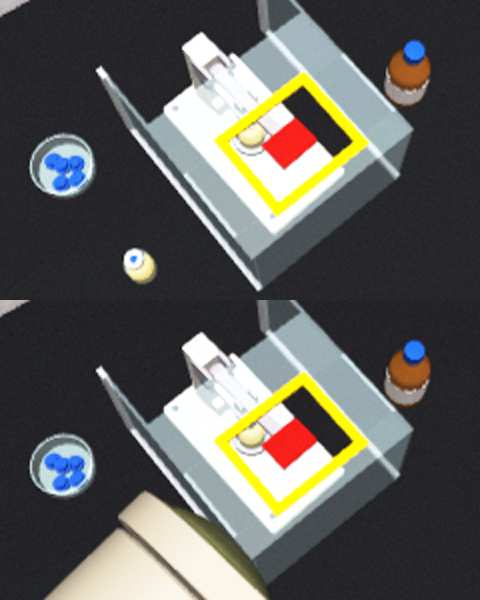

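Before and after match: the guard, paddle, dish and bottle haven't moved. The spare vial is hidden by the arm here, but the last wrist view showed it standing. Handing in.

```bash
python3 -c "
from rig import env
print(env.close_job())"
```

```text
the job is handed in; nothing more can be done
None
```

I pressed the small white press's paddle down through the guard window with shut fingertips, let the lever spring back and took the hand out. I then handed the job in at about 8.3 s of the 32 s allowed.

- **Stopper:** I did not see it directly, because it sits under the ram. I take it as home from the force: about 11 N while it went in, then a firm stop climbing to 27 N, after about 24 mm of paddle travel. The description gives 22 N once home and about 22 mm.
- **Lever and guard:** The last scene and top views put the yellow window and red paddle within 0.3 mm of where they started, so the lever is up and the guard unmoved. The wrist force was near zero after I backed out.
- **Objects beside the press:** The dish and bottle look unchanged in the last scene view. The arm hid the spare vial there, but the wrist view after the press showed it standing. I checked these by eye only.
- **Disagreement:** The wrist view after the press put the window centre 4 mm off, at x = 548 instead of 552. The gripper was covering part of the yellow band, and the other two cameras did not show the shift.

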